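# Open the latched sewing case and lay the glue stick in its cradle

## Robot

A 7-joint arm with a two-finger parallel gripper is mounted at the origin on a cart in front of the work surface, level with it; the furniture and walls round the work are solid. World frame = base frame: x ahead of the robot, y to its left, z up, the work surface at z = 0. Lengths are in m, angles in rad, forces in N, time in s.
With the tool pointing down it reaches from about 0.425 to 0.875 m from the base axis. Payload 4.7 kg.
Tool frame: the origin (TCP) lies midway between the tips of the shut fingers; the grasp point (between the pads) lies 19 mm behind it; z points along the fingers, y is the line along which they close (so a half turn about z gives the same grasp; the last joint's range is limited). The gripper opens to 87 mm and grips with 3 to 60 N. Pads are 19 mm wide; open, the fingers measure 117 mm over their backs; the gripper's body (75 mm by 190 mm) begins 51 mm behind the grasp point.
Start: joints at [1.301, 0.321, -0.07, 1.45, 0.023, 1.371, -0.057], TCP at [0.182, -0.624, 0.223] pointing down, gripper open.
Joint ranges: [-2.86, 2.86], [-0.3, 2.09], [-1.38, 1.24], [0.06, 2.45], [-1.56, 4.7], [0.09, 2.05], [-2.69, 2.69]. Speed limits (rad/s): [2.57, 2.57, 3.14, 3.14, 3.14, 3.14, 3.14].

## Interface

Orientations are given as a rotation vector (axis times angle).
In Python, from bench import monitor, cams, workorder gives the robot as it stands.
- The arm moves only by the tool move_arm, never from a script. Its arguments are lists of equal length, an entry for each row: "slide": the shift along the tool's x, y, z in cm, a list of three; "roll": the turn about the tool's z in rad. In form: {"slide": [[dx, dy, dz], ...], "roll": [roll, ...]}. A call has 1 to 20 rows; each row is the pose to reach, as a shift and turn from the pose commanded when the call began, along the tool's axes at that moment; what a row does not reach only later rows make up. A row lasts 1/10 s, in which the tool goes at most 50 mm and 8.59 degrees, less where a joint would pass 70% of its speed; a pose out of reach is approached as far as the arm can. A call with a gripper value outside its range is refused whole. "gripper" is the finger opening in cm, from 0 to 8.7, set as the call begins (left out, the last holds). The fingers move at their own pace and stop on an object; "squeeze" is the grip in N (left out, the last holds). Time passes only in rows, so rows that repeat a pose let the fingers close. It gives the time, the measured TCP pose, the force, the opening and the grip force at its end, in the units of the state.
- monitor.get_state(): the state, without advancing time (a new reading comes with each control period).
- cams.get_image(name): name is "scene" or "top"; returns the picture (480x640x3 uint8, red, green, blue); there is no depth.
- cams.get_calibration(name): a dict with "mtx" (3x3 intrinsics, pixels), "dist_coeffs" ([k1, k2, p1, p2, k3] as OpenCV has them; the pictures are not rectified), "R" (3x3) and "t" (3): a world point X has camera coordinates R X + t. Camera axes: x right, y down, z forward; pixel columns grow to the right and rows downward; lengths in m; the calibration is good to about 2 mm. A picture is of the moment at which its call begins. get_calibration takes no time and is no camera call.
- workorder.close_job(): hands the job in; it is judged then, once.
The state is a dict: "time": time; "joint_positions": joint angles; "qd": joint speeds; "joint_torque": joint torques, N m; "position": TCP position; "tool_rot": TCP orientation; "ft_force": force on the tool from outside, world axes, zero at the start; "torque": the same for the moment, N m; "grip_width": opening from 0.0 (shut) to 1.0 (fully open); "grip_force": force on a finger pad.
Only numpy, scipy, OpenCV 4.12 (cv2) and the standard library are available. Lean on these libraries where they do the work, as an engineer would, in place of code of your own. Each camera call takes 0.05 s, during which the arm holds its last target. There are 200 camera calls.

## Task

Put the glue stick away in the sewing case: slide the case's yellow latch fully over to its left to free the lid, lift the lid and guide it gently all the way back until it rests on its stop, then lay the standing glue stick down on its side in the V cradle inside. Do not let the lid slam and do not drop the stick in; leave the lid open and do not disturb the spools or the bottle.

Things in the scene. Friction and masses are not known exactly. Their poses are not given: they have to be found in the camera images.
- case: Brick-red sewing case, black edges, fixed to the desk: 160 deep (x), 220 wide (y), 82 high shut, mm. Origin: centre of its underside. +x from its front (lip, latch; toward the robot) to its hinged rear, +y to its left seen from the front, z up. Box: 3 mm walls, rim 56 above the desk, floor at 6. Left bay (y above 22): low things packed below the rim, leave them; right bay: the cradle.
- lid (a joint): Lid angle, rad: 0 shut (at the start, held by the latch), 1.85 fully open, leaning back on two steel stop brackets. A hollow shell 25 mm deep, about 0.35 kg, on the rear top edge of the box, little friction and damping: let go below about 1.25 it falls shut, above about 1.45 it sinks back onto the stop.
- lid_hinge (a point): Middle of the lid's hinge line, 80 mm behind the case's centre (case x = +80 mm) and 56.5 mm above the desk; the hinge line runs along case y.
- lid_lip (a point): Middle of the front lower edge of the lid's black pull lip, moves with the lid: a flat tongue 5 mm thick, 90 wide, 18 out from the front. Shut, this point is 178 mm in front of the hinge line, 1 above it and 57.5 above the desk. Below the lip the case front is flat down to the desk: a fingertip can be hooked under the lip, or under one of its ends, with the tool tilted.
- latch (a joint): Travel of the yellow sliding latch on the lid in m: 0 latched, 0.022 fully over and free; it slides to case +y. Below about 0.016 its hook holds the lid shut. It stays where it is left; friction about 2 N, with a hard end stop.
- latch_knob (a point): Centre of the top of the yellow latch knob, on the lid near its front edge (case x = -63 mm). The knob is 14 mm (case x) by 26 mm (case y) and stands 14 mm above the lid's top face, which is 81.5 mm above the desk when shut.
- cradle (a point): Axis of a stick lying in the cradle, at mid length; 20 mm before and 44 right of the case's centre, 50 above the desk. Axes as the case's: the stick lies along y. Two grey 90-degree V saddles 9 mm thick, 42 wide, centred 34 left and right of this point, tops 4 below it; 59 free between, down to a base 40 below. End plates 50 left and right, up to this height. Walls 57 before, 97 behind.
- glue_mid (a point): Middle of the glue stick, on its axis (43 mm from either end); z along the stick from its foot to its cap.
- glue_stick: Round glue stick with grey-green cap, 28 mm in diameter, 86 mm long, about 35 g, standing upright on the left part of the desk. Origin: centre of its foot; z along the stick toward the cap. Either way round in the cradle.
- spool_green: Standing spool of green thread, 28 mm in diameter, 60 mm high, a bystander near the glue stick. Origin: centre of its foot, z up.
- spool_black: Standing spool of black thread, 28 mm in diameter, 48 mm high, a bystander near the glue stick. Origin: centre of its foot, z up.
- bottle: Water bottle with blue cap, 66 mm in diameter, 209 mm high, a bystander behind the white router. Origin: centre of its foot, z up.

How it is judged:
By the outcome, as a careful person would: the job done as asked, in the order asked, and still so for the second after the job is handed in, with the robot touching nothing.
It also fails if it takes over 72 s, if anything falls off the work surface, if the arm or the gripper's body presses on something with over 40 N, if the wrist force passes 120 N, or if a joint passes its speed limit or range.

## Working session

There is one attempt and no reset: what is moved stays moved. The work goes in short steps, Python scripts to look and compute and a tool call to move; the robot and the scene stay as the last step left them, time stands still between calls to the robot, and variables do not carry over. Pictures are saved under pics/ and viewed, at most 10 in all, crops included, and the job is handed in when it is done.

Besides the shell and the picture viewer there is one more tool, called after "Request:" in YAML: its name, and indented under it one key for each argument. move_arm: Moves the arm, as the interface text tells. Its arguments: {"type":"object","properties":{"slide":{"type":"array","items":{"type":"array","items":{"type":"number"}}},"roll":{"type":"array","items":{"type":"number"}},"gripper":{"type":"number"},"squeeze":{"type":"number"}},"required":["slide","roll"]}

```bash
mkdir -p pics; ls; python3 - <<'E'
from bench import monitor,cams
import cv2
s=monitor.get_state();print({k:(v if not hasattr(v,'__len__') else [round(float(a),4) for a in v]) for k,v in s.items()})
for n in("scene","top"):
    cv2.imwrite(f"pics/{n}0.png",cams.get_image(n)[:,:,::-1]);print(n,cams.get_calibration(n))
E
```

```text
pics
{'time': 0.0, 'joint_positions': [1.3011, 0.3218, -0.0701, 1.4517, 0.0226, 1.3708, -0.0569], 'qd': [0.0007, -0.001, 0.0004, 0.0003, 0.0014, -0.0005, -0.0021], 'joint_torque': [0.0001, -49.1294, -0.4037, -31.2528, -0.0638, 0.0438, 0.0002], 'position': [0.1818, -0.6235, 0.2215], 'tool_rot': [-3.1082, -0.4441, 0.0005], 'ft_force': [0.1193, -0.2112, -0.0938], 'torque': [0.0098, -0.0199, 0.02], 'grip_force': 0.0, 'grip_width': 0.9979049606288084}
scene {'mtx': array([[454.007568  ,   0.        , 315.47376618],
       [  0.        , 454.007568  , 234.55184641],
       [  0.        ,   0.        ,   1.        ]]), 'dist_coeffs': array([-0.08320395,  0.        ,  0.        ,  0.        ,  0.        ]), 'R': array([[-0.81365925, -0.58094692, -0.02143132],
       [-0.34549444,  0.51288146, -0.78586653],
       [ 0.46753847, -0.63202316, -0.61802467]]), 't': array([0.45350541, 0.2893433 , 0.72734699])}
top {'mtx': array([[568.85872809,   0.        , 320.37513214],
       [  0.        , 568.85872809, 250.34826306],
       [  0.        ,   0.        ,   1.        ]]), 'dist_coeffs': array([-0.18148832,  0.        ,  0.        ,  0.        ,  0.        ]), 'R': array([[ 0.02001802, -0.99978382,  0.00561989],
       [-0.98690875, -0.02065933, -0.15995094],
       [ 0.16003247, -0.00234442, -0.98710897]]), 't': array([-0.05226022,  0.57437857,  1.29248265])}
```

View pics/scene0.png

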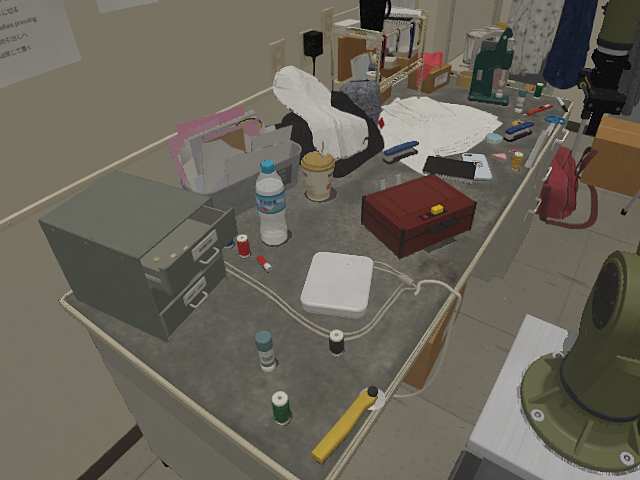

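View pics/top0.png

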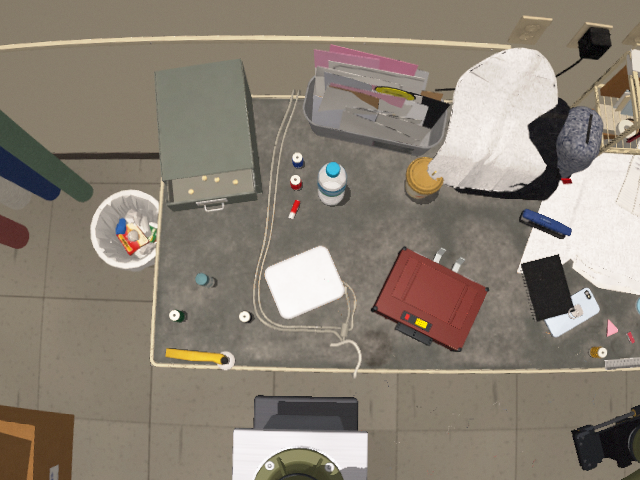

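The scene view has the case at about (418,212) with its knob at (437,209), and the glue stick at (265,352). In the top view the case is at (430,300), the knob at (420,323), and the glue stick at (205,280) with the spools at (177,316) and (245,317). Next I'll enlarge these areas.

```bash
python3 - <<'E'
import cv2,numpy as np
t=cv2.imread("pics/top0.png");s=cv2.imread("pics/scene0.png")
r=lambda im,x,y,w,h,k:cv2.resize(im[y:y+h,x:x+w],None,fx=k,fy=k,interpolation=cv2.INTER_CUBIC)
cv2.imwrite("pics/c1.png",np.hstack([r(t,366,240,130,120,3),r(s,355,170,130,120,3)]))
cv2.imwrite("pics/c2.png",np.hstack([r(t,150,260,130,120,3),r(s,240,320,130,120,3)]))
E
```

```text
(no output)
```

View pics/c1.png

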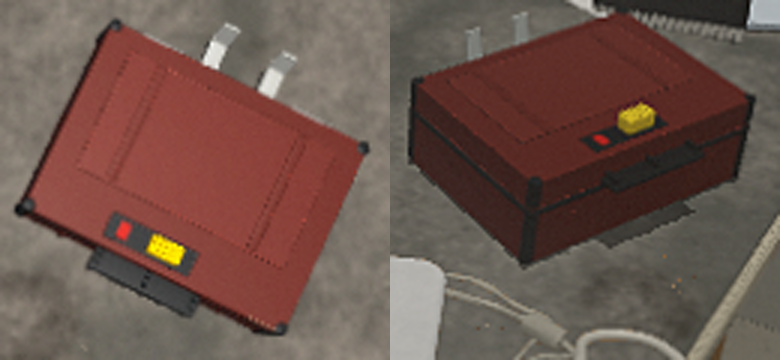

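View pics/c2.png

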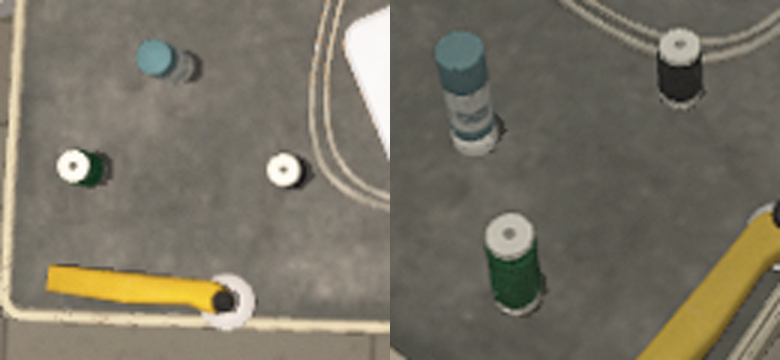

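The crops show the lid corners, knob and lip in both views. The glue stick's cap sits at crop (155,58) in the top view and (462,45) in the scene view, with its foot at about (476,143). Next I'll triangulate these points.

```bash
cat > h.py <<'E'
import numpy as np,cv2
from bench import monitor,cams
from scipy.optimize import least_squares
C={n:cams.get_calibration(n) for n in("scene","top")}
def proj(n,X):
    c=C[n];return cv2.projectPoints(np.float64(X).reshape(-1,1,3),cv2.Rodrigues(c["R"])[0],c["t"],c["mtx"],c["dist_coeffs"])[0][:,0]
def tri(pt,ps):
    return least_squares(lambda X:np.r_[proj("top",X)[0]-pt,proj("scene",X)[0]-ps],[.5,0,.05]).x
tc=lambda x,y,ox,oy:np.array([ox+x/3-.33,oy+y/3-.33])
E
python3 - <<'E'
from h import *
case={'RL':((115,24),(27,78)),'RR':((365,149),(232,14)),'FL':((24,207),(143,180)),'FR':((280,328),(360,98)),'knob':((166,247),(245,112))}
mod={'RL':(80,110,82),'RR':(80,-110,82),'FL':(-80,110,82),'FR':(-80,-110,82),'knob':(-63,None,95.5)}
obs=[]
for k,(a,b) in case.items():
    pt,ps=tc(*a,366,240),tc(*b,355,170);X=tri(pt,ps);print(k,(X*1000).round(1));obs.append((k,pt,ps))
def W(p,m):
    c,s=np.cos(p[2]),np.sin(p[2]);return np.array([p[0]+c*m[0]-s*m[1],p[1]+s*m[0]+c*m[1],m[2]])
def f(p):
    r=[]
    for k,pt,ps in obs:
        m=mod[k]
        m=np.array([m[0],p[3]*100 if m[1] is None else m[1],m[2]])/1000
        X=W(p,m);r+=list(proj("top",X)[0]-pt)+list(proj("scene",X)[0]-ps)
    return np.array(r)
q=least_squares(f,[.5,-.3,-.46,0]);print(q.x,q.fun.reshape(-1,4).round(1))
g={'gluetop':((155,58),(72,48)),'green':((73,166),(120,234)),'black':((284,169),(290,44))}
for k,(a,b) in g.items():
    pt,ps=tc(*a,150,260),tc(*b,240,320);X=tri(pt,ps);print(k,(X*1000).round(1),(proj("top",X)[0]-pt).round(1),(proj("scene",X)[0]-ps).round(1))
p=q.x
for n,m in dict(hinge=(80,0,56.5),lip=(-98,0,57.5),knob=(-63,p[3]*100,95.5),cradle=(-20,-44,50)).items(): print(n,(W(p,np.array(m)/1000)*1000).round(1))
E
```

```text
RL [ 579.4 -233.3   80.9]
RR [ 487.2 -429.8   74.2]
FL [ 438.9 -163.4   82. ]
FR [ 348.3 -360.7   77.6]
knob [ 408.8 -270.    92.6]
[ 0.4635051  -0.29565777 -0.44693808  0.00962717] [[-0.8 -1.5 -2.1 -0.5]
 [ 0.8 -0.7 -0.  -2.6]
 [-0.8 -0.2 -0.1  0.4]
 [ 0.5  2.5  1.5 -0.9]
 [-0.7  1.   0.1 -0.4]]
gluetop [497.8 230.8  82.4] [-0.1 -0.2] [0.1 0. ]
green [413.6 296.   56.5] [0.2 0.4] [-0.3 -0. ]
black [416.3 132.7  44.2] [0.2 0.4] [-0.4 -0.1]
hinge [ 535.6 -330.2   56.5]
lip [ 375.1 -253.3   57.5]
knob [ 407.1 -267.6   95.5]
cradle [ 426.5 -326.7   50. ]
```

```bash
cat >> h.py <<'E'
from scipy.spatial.transform import Rotation as Ro
P=np.array([.4635,-.2957]);YAW=-.447
def cw(x,y,z): # case mm -> world m
    c,s=np.cos(YAW),np.sin(YAW);x,y,z=np.array([x,y,z])/1000
    return np.array([P[0]+c*x-s*y,P[1]+s*x+c*y,z])
def plan(X,yaw=None):
    s=monitor.get_state();R=Ro.from_rotvec(s["tool_rot"]).as_matrix()
    psi=np.arctan2(R[1,0],R[0,0])
    print("t",round(s["time"],1),"pos",np.round(s["position"],4),"psi",psi.round(4),"F",np.round(s["ft_force"],1))
    for x in np.atleast_2d(X):print("slide cm",(R.T@(x-s["position"])*100).round(2),"roll",None if yaw is None else round(psi-yaw,3))
E
python3 -c "
from h import *
plan([cw(-57,1,150),cw(-57,1,85.5)],YAW)"
```

```text
t 0.1 pos [ 0.1818 -0.6235  0.2216] psi 0.2838 F [ 0.6  0.9 -0.6]
slide cm [ 32.05 -27.45   7.2 ] roll 0.731
slide cm [ 32.05 -27.44  13.65] roll 0.731
```

Request:
move_arm:
  slide:
    - [3,-2.5,0.5]
    - [6.5,-5.5,1.5]
    - [10,-8.5,2.5]
    - [13,-11,3]
    - [16,-13.7,3.6]
    - [19,-16.3,4]
    - [22,-19,5]
    - [25.5,-22,6]
    - [29,-25,6.5]
    - [31,-26.5,7]
    - [32.05,-27.45,7.2]
    - [32.05,-27.45,7.2]
    - [32.05,-27.45,7.2]
  roll: [0.07,0.15,0.23,0.31,0.39,0.47,0.55,0.62,0.68,0.72,0.731,0.731,0.731]
  gripper: 6.0

```text
time: 1.4
position: [0.4123, -0.2713, 0.1504]
tool_rot: [3.063, -0.696, -0.001]
ft_force: [0.2, -1.0, 0.6]
grip_width: 0.691
grip_force: 0.0
```

```bash
python3 -c "
from h import *
plan([cw(-57,1,85.5)],YAW)
im=cams.get_image('scene')[:,:,::-1];im2=cams.get_image('top')[:,:,::-1]
r=lambda im,x,y,w,h,k:cv2.resize(im[y:y+h,x:x+w],None,fx=k,fy=k,interpolation=cv2.INTER_CUBIC)
cv2.imwrite('pics/a1.png',np.hstack([r(im,355,130,130,130,3),r(im2,366,240,130,130,3)]))"
```

```text
t 1.4 pos [ 0.4123 -0.2713  0.1504] psi -0.4469 F [ 0.2 -1.   0.6]
slide cm [-0.02 -0.12  6.49] roll 0.0
```

View pics/a1.png

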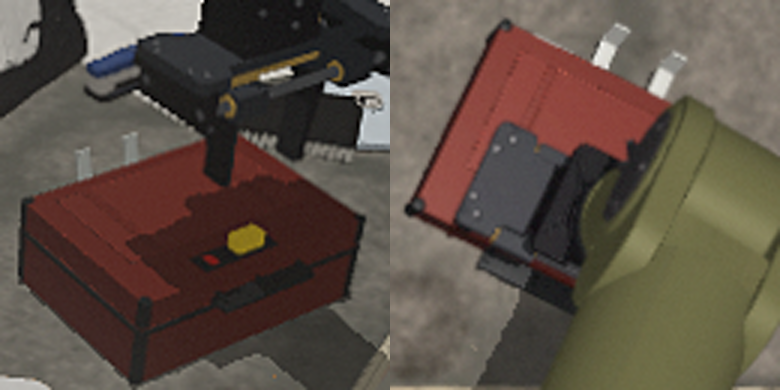

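The gripper is above the knob, with one finger visible at crop (217,160) and the knob at (246,238), so the alignment looks right. I'll go down now and grip it.

Request:
move_arm:
  slide:
    - [0,-0.1,2]
    - [0,-0.1,4]
    - [0,-0.1,5.5]
    - [0,-0.1,6.2]
    - [0,-0.1,6.45]
    - [0,-0.1,6.45]
  roll: [0,0,0,0,0,0]

```text
time: 2.1
position: [0.4131, -0.2705, 0.0863]
tool_rot: [3.063, -0.698, 0.0]
ft_force: [0.8, -0.4, 0.2]
grip_width: 0.692
grip_force: 0.0
```

Request:
move_arm:
  slide:
    - [0,0,0]
    - [0,0,0]
    - [0,0,0]
    - [0,0,0]
    - [0,0,0]
    - [0,0,0]
  roll: [0,0,0,0,0,0]
  gripper: 1.5
  squeeze: 10

```text
time: 2.7
position: [0.4132, -0.2701, 0.0862]
tool_rot: [3.063, -0.697, 0.0]
ft_force: [-0.4, 0.1, -0.2]
grip_width: 0.3
grip_force: 10.0
```

Request:
move_arm:
  slide:
    - [0,-0.3,0]
    - [0,-0.7,0]
    - [0,-1.1,0]
    - [0,-1.5,0]
    - [0,-1.8,0]
    - [0,-2.0,0]
    - [0,-2.0,0]
  roll: [0,0,0,0,0,0,0]

```text
time: 3.4
position: [0.4222, -0.2512, 0.0862]
tool_rot: [-3.063, 0.696, -0.0]
ft_force: [-0.4, 0.5, 2.3]
grip_width: 0.296
grip_force: 10.0
```

Request:
move_arm:
  slide:
    - [0,-0.1,0]
    - [0,-0.2,0]
    - [0,-0.3,0]
    - [0,-0.4,0]
    - [0,-0.4,0]
  roll: [0,0,0,0,0]

```text
time: 3.9
position: [0.4223, -0.251, 0.0862]
tool_rot: [3.059, -0.698, -0.001]
ft_force: [-4.2, -6.9, 3.3]
grip_width: 0.293
grip_force: 10.0
```

```bash
python3 -c "
from h import *
s=monitor.get_state();print(s['ft_force'],s['position'],s['grip_width'],s['grip_force'])
im=cams.get_image('scene')[:,:,::-1]
r=lambda im,x,y,w,h,k:cv2.resize(im[y:y+h,x:x+w],None,fx=k,fy=k,interpolation=cv2.INTER_CUBIC)
cv2.imwrite('pics/a2.png',r(im,355,130,130,130,4))"
```

```text
[-4.16354174 -6.8746592   3.25419089] [ 0.42233667 -0.25099504  0.0861676 ] 0.2930387853021813 10.003191456198692
```

View pics/a2.png

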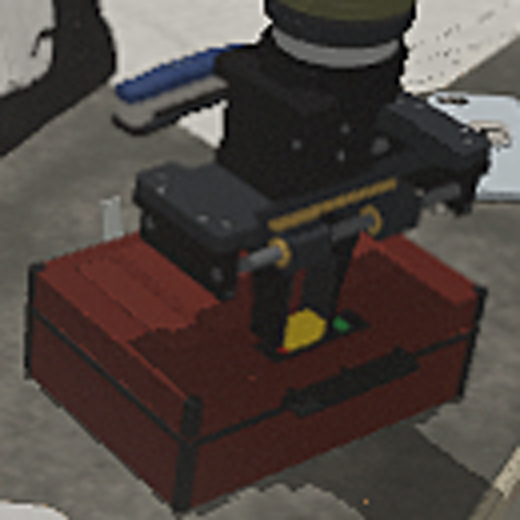

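The latch moved about 21–22 mm and is now pressing on its stop with 8 N. The picture shows the green mark uncovered to the right of the knob at (342,325). Next I'll compute the lid arc.

```bash
cat >> h.py <<'E'
def arc(a,b,n,p=(-14.3,3.44)):
    p=np.array(p);f=lambda t:np.array([p[0]*np.cos(t)+p[1]*np.sin(t),-p[0]*np.sin(t)+p[1]*np.cos(t)])
    for t in np.linspace(a,b,n+1)[1:]:
        d=f(t)-f(a);print(f"[{d[0]:.2f}, 0, {-d[1]:.2f}]",end=", ")
    print()
E
python3 -c "
from h import *
arc(0,.6,15);arc(.6,1.2,15);arc(1.2,1.6,14)
arc(1.6,1.85,14)"
```

```text
[0.15, 0, -0.57], [0.32, 0, -1.13], [0.51, 0, -1.69], [0.73, 0, -2.23], [0.97, 0, -2.77], [1.23, 0, -3.30], [1.51, 0, -3.82], [1.81, 0, -4.32], [2.13, 0, -4.82], [2.47, 0, -5.30], [2.83, 0, -5.76], [3.20, 0, -6.21], [3.60, 0, -6.65], [4.01, 0, -7.07], [4.44, 0, -7.47], 
[0.44, 0, -0.39], [0.90, 0, -0.75], [1.38, 0, -1.10], [1.86, 0, -1.43], [2.36, 0, -1.74], [2.88, 0, -2.03], [3.40, 0, -2.30], [3.93, 0, -2.55], [4.48, 0, -2.77], [5.03, 0, -2.98], [5.59, 0, -3.16], [6.15, 0, -3.32], [6.73, 0, -3.46], [7.30, 0, -3.57], [7.88, 0, -3.66], 
[0.42, 0, -0.05], [0.84, 0, -0.09], [1.25, 0, -0.12], [1.67, 0, -0.13], [2.10, 0, -0.13], [2.52, 0, -0.12], [2.93, 0, -0.10], [3.35, 0, -0.07], [3.77, 0, -0.02], [4.19, 0, 0.03], [4.60, 0, 0.10], [5.01, 0, 0.18], [5.42, 0, 0.28], [5.83, 0, 0.38], 
[0.25, 0, 0.07], [0.50, 0, 0.15], [0.75, 0, 0.23], [1.00, 0, 0.31], [1.25, 0, 0.40], [1.50, 0, 0.49], [1.74, 0, 0.59], [1.98, 0, 0.69], [2.22, 0, 0.80], [2.46, 0, 0.91], [2.70, 0, 1.03], [2.93, 0, 1.14], [3.16, 0, 1.27], [3.39, 0, 1.40],
```

Request:
move_arm:
  slide:
    - [0,0.15,0]
    - [0.1,0.15,-0.3]
    - [0.15,0.15,-0.57]
    - [0.32,0.15,-1.13]
    - [0.51,0.15,-1.69]
    - [0.73,0.15,-2.23]
    - [0.73,0.15,-2.23]
  roll: [0,0,0,0,0,0,0]
  squeeze: 18

```text
time: 4.65
position: [0.4283, -0.2539, 0.1078]
tool_rot: [3.062, -0.698, -0.003]
ft_force: [-1.8, -5.3, -3.2]
grip_width: 0.294
grip_force: 18.0
```

```bash
python3 -c "
from h import *
s=monitor.get_state();print(s['ft_force'],s['position'],s['grip_width'],s['grip_force'])
arc(.16,.6,11)
im=cams.get_image('scene')[:,:,::-1]
r=lambda im,x,y,w,h,k:cv2.resize(im[y:y+h,x:x+w],None,fx=k,fy=k,interpolation=cv2.INTER_CUBIC)
cv2.imwrite('pics/a3.png',r(im,355,130,130,130,4))"
```

```text
[-1.75226747 -5.33309565 -3.15192513] [ 0.42828253 -0.25388289  0.10780763] 0.29370422411774294 18.000060617923737
[0.24, 0, -0.54], [0.50, 0, -1.07], [0.78, 0, -1.58], [1.08, 0, -2.09], [1.40, 0, -2.58], [1.74, 0, -3.06], [2.10, 0, -3.53], [2.47, 0, -3.98], [2.87, 0, -4.42], [3.28, 0, -4.84], [3.71, 0, -5.24],
```

View pics/a3.png

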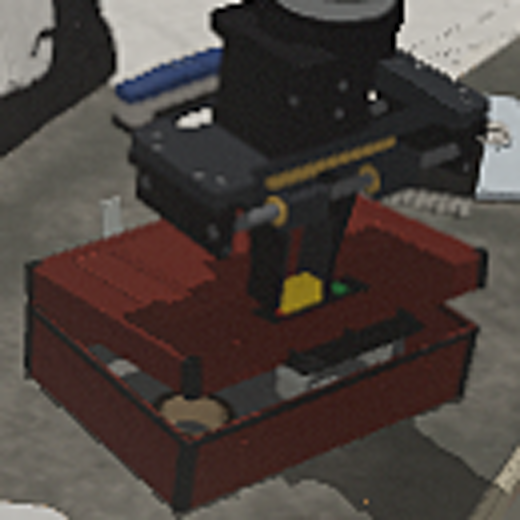

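The lid is lifting with the knob: there is a clear gap along the front, and the knob sits at (302,292) between the fingers. I'll keep following the arc.

Request:
move_arm:
  slide:
    - [0.24,0,-0.54]
    - [0.5,0,-1.07]
    - [0.78,0,-1.58]
    - [1.08,0,-2.09]
    - [1.4,0,-2.58]
    - [1.74,0,-3.06]
    - [2.1,0,-3.53]
    - [2.47,0,-3.98]
    - [2.87,0,-4.42]
    - [3.28,0,-4.84]
    - [3.71,0,-5.24]
  roll: [0,0,0,0,0,0,0,0,0,0,0]

```text
time: 5.8
position: [0.4605, -0.2693, 0.1593]
tool_rot: [3.063, -0.698, -0.009]
ft_force: [-4.7, -3.5, -2.6]
grip_width: 0.294
grip_force: 18.0
```

Request:
move_arm:
  slide:
    - [0.44,0,-0.39]
    - [0.9,0,-0.75]
    - [1.38,0,-1.1]
    - [1.86,0,-1.43]
    - [2.36,0,-1.74]
    - [2.88,0,-2.03]
    - [3.4,0,-2.3]
    - [3.93,0,-2.55]
    - [4.48,0,-2.77]
    - [5.03,0,-2.98]
  roll: [0,0,0,0,0,0,0,0,0,0]

```text
time: 6.8
position: [0.5065, -0.2913, 0.1895]
tool_rot: [3.062, -0.698, -0.007]
ft_force: [-2.6, -4.2, -0.5]
grip_width: 0.297
grip_force: 18.0
```

```bash
python3 -c "
from h import *
s=monitor.get_state();print(s['ft_force'],s['position'],s['grip_width'],s['grip_force'])
arc(1.,1.6,20);arc(1,1.45,15)
im=cams.get_image('scene')[:,:,::-1]
r=lambda im,x,y,w,h,k:cv2.resize(im[y:y+h,x:x+w],None,fx=k,fy=k,interpolation=cv2.INTER_CUBIC)
cv2.imwrite('pics/a4.png',r(im,345,80,150,160,3.7))"
```

```text
[-2.62267855 -4.23507067 -0.50083757] [ 0.5065293  -0.29125255  0.18951879] 0.2968696639438084 17.9982528090477
[0.42, 0, -0.14], [0.84, 0, -0.26], [1.27, 0, -0.38], [1.70, 0, -0.48], [2.13, 0, -0.57], [2.57, 0, -0.64], [3.00, 0, -0.70], [3.44, 0, -0.75], [3.88, 0, -0.79], [4.32, 0, -0.81], [4.76, 0, -0.82], [5.20, 0, -0.81], [5.64, 0, -0.79], [6.08, 0, -0.76], [6.52, 0, -0.72], [6.96, 0, -0.66], [7.40, 0, -0.59], [7.83, 0, -0.51], [8.26, 0, -0.41], [8.69, 0, -0.30], 
[0.42, 0, -0.14], [0.84, 0, -0.26], [1.27, 0, -0.38], [1.70, 0, -0.48], [2.13, 0, -0.57], [2.57, 0, -0.64], [3.00, 0, -0.70], [3.44, 0, -0.75], [3.88, 0, -0.79], [4.32, 0, -0.81], [4.76, 0, -0.82], [5.20, 0, -0.81], [5.64, 0, -0.79], [6.08, 0, -0.76], [6.52, 0, -0.72],
```

View pics/a4.png

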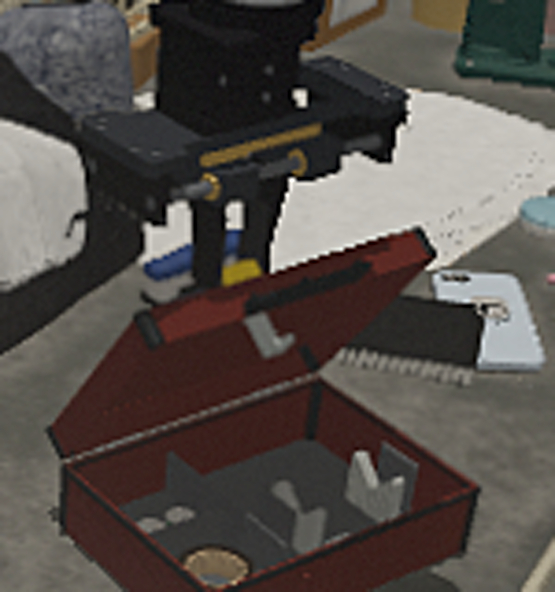

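At about 1 rad the lid follows cleanly, with the knob at (243,273) held between the fingers and both V saddles visible inside the case. I'll go on.

Request:
move_arm:
  slide:
    - [0.42,0,-0.14]
    - [0.84,0,-0.26]
    - [1.27,0,-0.38]
    - [1.7,0,-0.48]
    - [2.13,0,-0.57]
    - [2.57,0,-0.64]
    - [3.0,0,-0.7]
    - [3.44,0,-0.75]
    - [3.88,0,-0.79]
    - [4.32,0,-0.81]
    - [4.76,0,-0.82]
    - [5.2,0,-0.81]
    - [5.64,0,-0.79]
    - [6.08,0,-0.76]
    - [6.52,0,-0.72]
  roll: [0,0,0,0,0,0,0,0,0,0,0,0,0,0,0]

```text
time: 8.35
position: [0.5663, -0.3198, 0.1972]
tool_rot: [3.062, -0.698, -0.002]
ft_force: [-2.9, -4.1, 0.4]
grip_width: 0.293
grip_force: 18.0
```

```bash
python3 -c "
from h import *
s=monitor.get_state();print(s['ft_force'],s['torque'],s['position'],s['grip_width'],s['grip_force'])
arc(1.45,1.85,20)"
```

```text
[-2.89604232 -4.06456754  0.35324959] [-0.82540111  0.79129576  0.05277577] [ 0.56631553 -0.31978002  0.19721608] 0.29265341245319626 17.999379336833954
[0.29, 0, 0.04], [0.58, 0, 0.08], [0.87, 0, 0.13], [1.16, 0, 0.18], [1.45, 0, 0.24], [1.74, 0, 0.31], [2.02, 0, 0.38], [2.31, 0, 0.46], [2.59, 0, 0.54], [2.87, 0, 0.63], [3.15, 0, 0.72], [3.42, 0, 0.82], [3.70, 0, 0.93], [3.97, 0, 1.04], [4.24, 0, 1.15], [4.51, 0, 1.27], [4.78, 0, 1.40], [5.04, 0, 1.53], [5.30, 0, 1.67], [5.56, 0, 1.81],
```

Request:
move_arm:
  slide:
    - [0.29,0,0.04]
    - [0.58,0,0.08]
    - [0.87,0,0.13]
    - [1.16,0,0.18]
    - [1.45,0,0.24]
    - [1.74,0,0.31]
    - [2.02,0,0.38]
    - [2.31,0,0.46]
    - [2.59,0,0.54]
    - [2.87,0,0.63]
    - [3.15,0,0.72]
    - [3.42,0,0.82]
    - [3.7,0,0.93]
    - [3.97,0,1.04]
  roll: [0,0,0,0,0,0,0,0,0,0,0,0,0,0]

```text
time: 9.75
position: [0.6026, -0.3371, 0.1871]
tool_rot: [3.062, -0.698, -0.0]
ft_force: [-2.0, -4.4, 1.3]
grip_width: 0.294
grip_force: 18.0
```

Request:
move_arm:
  slide:
    - [0.15,0,0.06]
    - [0.3,0,0.12]
    - [0.45,0,0.18]
    - [0.6,0,0.25]
    - [0.75,0,0.31]
    - [0.9,0,0.38]
    - [1.05,0,0.45]
    - [1.2,0,0.53]
    - [1.2,0,0.53]
  roll: [0,0,0,0,0,0,0,0,0]

```text
time: 10.65
position: [0.6135, -0.3423, 0.1816]
tool_rot: [3.062, -0.698, -0.0]
ft_force: [-1.1, -5.1, 0.6]
grip_width: 0.295
grip_force: 18.0
```

Request:
move_arm:
  slide:
    - [0.1,0,0.05]
    - [0.2,0,0.11]
    - [0.3,0,0.17]
    - [0.4,0,0.22]
    - [0.4,0,0.22]
  roll: [0,0,0,0,0]

```text
time: 11.15
position: [0.6172, -0.344, 0.1795]
tool_rot: [3.062, -0.698, 0.0]
ft_force: [-1.6, -5.2, -0.5]
grip_width: 0.294
grip_force: 18.0
```

Request:
move_arm:
  slide:
    - [0.1,0,0.05]
    - [0.2,0,0.11]
    - [0.3,0,0.17]
    - [0.4,0,0.22]
    - [0.4,0,0.22]
  roll: [0,0,0,0,0]

```text
time: 11.65
position: [0.6193, -0.345, 0.178]
tool_rot: [3.062, -0.698, -0.005]
ft_force: [-6.4, -3.1, 4.8]
grip_width: 0.292
grip_force: 18.0
```

Request:
move_arm:
  slide:
    - [0,0,0]
    - [0,0,0]
    - [0,0,0]
    - [0,0,0]
    - [0.4,0,0]
    - [1.0,0,0]
    - [1.5,0,0]
    - [1.5,0,-2]
    - [1.5,0,-6]
    - [1.5,0,-10]
    - [1.5,0,-12]
    - [1.5,0,-12]
  roll: [0,0,0,0,0,0,0,0,0,0,0,0]
  gripper: 5.5

```text
time: 12.85
position: [0.6365, -0.3516, 0.3024]
tool_rot: [3.062, -0.696, 0.012]
ft_force: [0.1, 0.4, 1.2]
grip_width: 0.631
grip_force: 0.0
```

```bash
python3 - <<'E'
from h import *
def fz(pt,ps,z): return least_squares(lambda X:np.r_[proj("top",[*X,z])[0]-pt,proj("scene",[*X,z])[0]-ps],[.5,.2]).x
g={'glue':((155,58),(72,48),.086),'green':((73,166),(120,234),.06),'black':((284,169),(290,44),.048)}
for k,(a,b,z) in g.items(): print(k,fz(tc(*a,150,260),tc(*b,240,320),z).round(4))
print("foot",least_squares(lambda X:proj("scene",[*X,0])[0]-tc(86,140,240,320),[.5,.2]).x)
print("handle",tri(np.array([214,206.]),np.array([205,247.])))
G=fz(tc(155,58,150,260),tc(72,48,240,320),.086)
plan([[*G,.20],[*G,.072]],np.pi/2)
E
```

```text
glue [0.4965 0.2316]
green [0.4126 0.2967]
black [0.4154 0.1338]
foot [0.49553867 0.23286002]
handle [0.64946121 0.19421013 0.18076163]
t 12.8 pos [ 0.6365 -0.3516  0.3024] psi -0.4473 F [0.1 0.4 1.2]
slide cm [-37.92 -46.53   9.95] roll -2.018
slide cm [-38.02 -46.53  22.75] roll -2.018
```

Request:
move_arm:
  slide:
    - [-2,-2.5,0]
    - [-4.5,-5.5,0]
    - [-7,-8.5,0]
    - [-9.5,-11.5,0]
    - [-12,-14.7,0]
    - [-14.7,-18,0]
    - [-17.3,-21.2,0]
    - [-20,-24.5,0]
    - [-22.5,-27.7,0]
    - [-25.3,-31,0]
    - [-28,-34.2,0]
    - [-30.6,-37.5,0]
    - [-33,-40.5,0]
    - [-35.3,-43.3,1]
    - [-37,-45.4,3]
    - [-37.9,-46.5,6]
    - [-37.9,-46.5,9]
    - [-37.9,-46.5,10]
    - [-37.9,-46.5,10]
  roll: [-0.12,-0.25,-0.38,-0.51,-0.64,-0.77,-0.9,-1.03,-1.16,-1.29,-1.42,-1.55,-1.68,-1.8,-1.92,-2.0,-2.018,-2.018,-2.018]

```text
time: 14.75
position: [0.4929, 0.2311, 0.1956]
tool_rot: [-2.221, -2.219, 0.006]
ft_force: [0.6, -0.0, 0.9]
grip_width: 0.633
grip_force: 0.0
```

```bash
python3 -c "
from h import *
plan([.4962,.232,.072],np.pi/2)"
```

```text
t 14.8 pos [0.4929 0.2311 0.1956] psi 1.5698 F [ 0.6 -0.   0.9]
slide cm [ 0.1   0.38 12.36] roll -0.001
```

Request:
move_arm:
  slide:
    - [0.1,0.38,3]
    - [0.1,0.38,7]
    - [0.1,0.38,10]
    - [0.1,0.38,12]
    - [0.1,0.38,12.36]
    - [0.1,0.38,12.36]
  roll: [0,0,0,0,0,0]

```text
time: 15.35
position: [0.4985, 0.2331, 0.0748]
tool_rot: [2.223, 2.22, 0.001]
ft_force: [0.1, -0.3, 0.2]
grip_width: 0.629
grip_force: 0.0
```

Request:
move_arm:
  slide:
    - [0,0,0]
    - [0,0,0]
    - [0,0,0]
    - [0,0,0]
    - [0,0,0]
    - [0,0,0]
  roll: [0,0,0,0,0,0]
  gripper: 2.0
  squeeze: 3

```text
time: 15.95
position: [0.498, 0.2333, 0.0744]
tool_rot: [2.221, 2.221, 0.001]
ft_force: [0.6, 0.1, 2.0]
grip_width: 0.308
grip_force: 3.0
```

```bash
python3 -c "
from h import *
plan([.4962,.232,.072],np.pi/2)
for d in range(10,91,5):
    a=np.radians(d);print(d,f'[{(-1.4*np.cos(a)+7.9*np.sin(a)+1.4):.2f}, 0, {-(7.9*np.cos(a)+1.4*np.sin(a)-7.9):.2f}]',end=', ')
cv2.imwrite('pics/b1.png',cams.get_image('scene')[:,:,::-1])"
```

```text
t 15.9 pos [0.498  0.2333 0.0744] psi 1.5708 F [0.6 0.1 2. ]
slide cm [-0.13 -0.18  0.24] roll 0.0
10 [1.39, 0, -0.12], 15 [2.09, 0, -0.09], 20 [2.79, 0, -0.00], 25 [3.47, 0, 0.15], 30 [4.14, 0, 0.36], 35 [4.78, 0, 0.63], 40 [5.41, 0, 0.95], 45 [6.00, 0, 1.32], 50 [6.55, 0, 1.75], 55 [7.07, 0, 2.22], 60 [7.54, 0, 2.74], 65 [7.97, 0, 3.29], 70 [8.34, 0, 3.88], 75 [8.67, 0, 4.50], 80 [8.94, 0, 5.15], 85 [9.15, 0, 5.82], 90 [9.30, 0, 6.50],
```

Request:
move_arm:
  slide:
    - [0,0,0.1]
    - [0.5,0,0.1]
    - [1.0,0,0.08]
    - [1.4,0,0.05]
    - [2.1,0,0.05]
    - [2.8,0,0.12]
    - [3.45,0,0.25]
    - [4.1,0,0.45]
    - [4.1,0,0.45]
  roll: [0,0,0,0,0,0,0,0,0]

```text
time: 16.9
position: [0.4971, 0.2755, 0.0692]
tool_rot: [-2.219, -2.223, -0.0]
ft_force: [0.6, 0.2, 0.8]
grip_width: 0.308
grip_force: 3.0
```

```bash
python3 -c "
from h import *
plan([.4962,.232,.072],np.pi/2);print(monitor.get_state()['grip_width'])
a=cv2.imread('pics/b1.png');b=cams.get_image('scene')[:,:,::-1]
r=lambda im,x,y,w,h,k:cv2.resize(im[y:y+h,x:x+w],None,fx=k,fy=k,interpolation=cv2.INTER_CUBIC)
cv2.imwrite('pics/b2.png',np.hstack([r(a,200,280,130,150,3),r(b,200,280,130,150,3)]))"
```

```text
t 16.9 pos [0.4971 0.2755 0.0692] psi 1.5726 F [0.6 0.2 0.8]
slide cm [-4.35 -0.09 -0.28] roll 0.002
0.30815287873845976
```

View pics/b2.png

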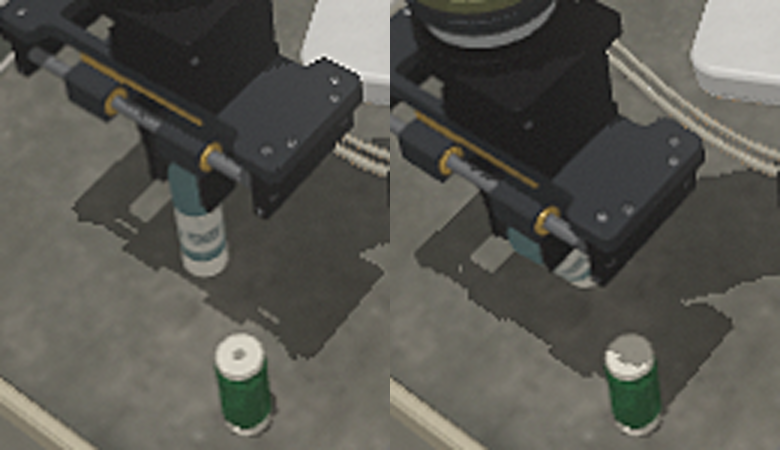

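The stick is pivoting: its foot is now at (578,278), tilted about 30°, and the green spool hasn't moved. I'll finish laying it down.

Request:
move_arm:
  slide:
    - [0.65,0,0.28]
    - [1.27,0,0.6]
    - [1.86,0,0.97]
    - [2.41,0,1.4]
    - [2.93,0,1.87]
    - [3.4,0,2.38]
    - [3.83,0,2.93]
    - [4.2,0,3.52]
    - [4.53,0,4.14]
    - [4.8,0,4.8]
    - [5.0,0,5.46]
    - [5.16,0,6.1]
    - [5.16,0,6.1]
  roll: [0,0,0,0,0,0,0,0,0,0,0,0,0]

```text
time: 18.25
position: [0.4972, 0.3254, 0.0075]
tool_rot: [-2.221, -2.221, 0.002]
ft_force: [-0.4, -0.6, -0.0]
grip_width: 0.31
grip_force: 3.0
```

Request:
move_arm:
  slide:
    - [0,0,0]
    - [0,0,0]
    - [0,0,0]
    - [0,0,-2]
    - [0,0,-6]
    - [0,0,-10]
    - [-3,0,-14]
    - [-8,0,-15]
    - [-13,0,-15]
    - [-18,0,-15]
    - [-23,0,-15]
    - [-25,0,-15]
  roll: [0,0,0,0,0,0,0,0,0,0,0,0]
  gripper: 4.4

```text
time: 19.45
position: [0.4976, 0.0695, 0.1587]
tool_rot: [2.227, 2.212, -0.003]
ft_force: [0.7, 0.2, -0.6]
grip_width: 0.505
grip_force: 0.0
```

```bash
python3 - <<'E'
from h import *
plan([.4965,.2895,.05],np.pi/2)
a=cams.get_image('top')[:,:,::-1].copy();b=cams.get_image('scene')[:,:,::-1].copy()
cv2.imwrite('pics/d1.png',a);cv2.imwrite('pics/d2.png',b)
r=lambda im,x,y,w,h,k:cv2.resize(im[y:y+h,x:x+w],None,fx=k,fy=k,interpolation=cv2.INTER_CUBIC)
x=np.hstack([r(a,150,250,100,90,4),r(b,230,330,100,90,4)])          # left: stick top / scene
y=np.hstack([r(a,370,210,130,120,2.9)[:348],r(b,345,80,140,120,2.9)[:348]]) # case, both
y=y[:,:800] if y.shape[1]>=800 else np.pad(y,((0,0),(0,800-y.shape[1]),(0,0)))
v=np.vstack([x,y]);v=cv2.resize(v,None,fx=.84,fy=.84) if v.shape[0]>600 else v
print(v.shape);cv2.imwrite('pics/d3.png',v)
# teal cap
h=cv2.cvtColor(a,cv2.COLOR_BGR2HSV)
for n,im,(x0,x1,y0,y1) in(("top",a,(155,245,250,310)),("scene",b,(230,330,320,430))):
    hs=cv2.cvtColor(im,cv2.COLOR_BGR2HSV);m=((hs[...,0]>85)&(hs[...,0]<105)&(hs[...,1]>70)&(hs[...,2]>60)).astype(np.uint8)
    k=np.zeros_like(m);k[y0:y1,x0:x1]=m[y0:y1,x0:x1];p=np.argwhere(k)
    print(n,len(p),p.min(0)[::-1],p.max(0)[::-1],p.mean(0)[::-1])
for Y in(.2465,.2895,.3325):print(Y,proj("top",[.497,Y,.014]),proj("scene",[.497,Y,.014]))
E
```

```text
t 19.4 pos [0.4976 0.0695 0.1587] psi 1.5638 F [ 0.7  0.2 -0.6]
slide cm [22.03 -0.27 10.79] roll -0.007
(595, 672, 3)
top 1 [172 284] [172 284] [172. 284.]Traceback (most recent call last):
  File "<stdin>", line 16, in <module>
    return umr_minimum(a, axis, None, out, keepdims, initial, where)
ValueError: zero-size array to reduction operation minimum which has no identity
```

View pics/d3.png

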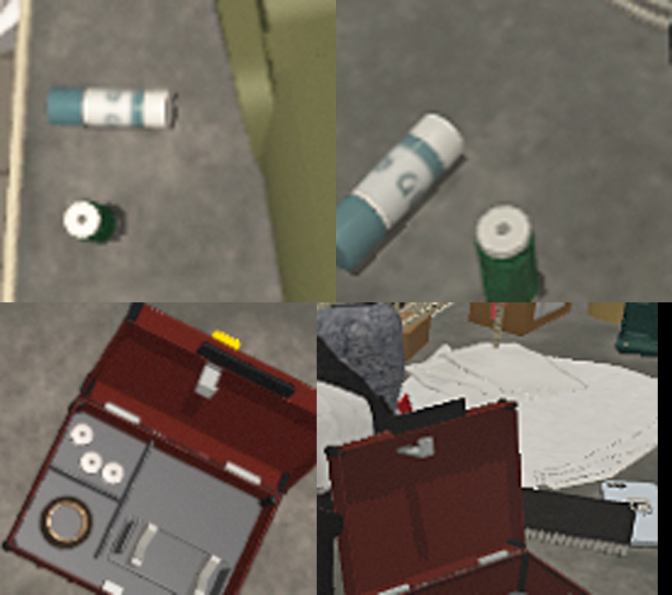

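```bash
python3 - <<'E'
from h import *
for Y in(.2465,.2895,.3325):print(Y,proj("top",[.497,Y,.014]),proj("scene",[.497,Y,.014]))
E
```

```text
0.2465 [[200.47761459 282.14314626]] [[262.03785756 366.49358103]]
0.2895 [[182.97536669 281.69362519]] [[245.70675017 383.65650414]]
0.3325 [[165.62203446 281.23454558]] [[228.33118644 401.87472482]]
```

The stick lies along y. Its ends are at top pixels (164,282) and (201,282), which match the prediction, and the middle is at (0.497, 0.290). The lid rests open and the cradle and spools are undisturbed. Now I'll grip it at the middle.

Request:
move_arm:
  slide:
    - [4,0,0]
    - [9,0,0]
    - [14,0,0]
    - [18,0,1]
    - [20.5,0,3]
    - [21.5,0,6]
    - [21.5,0,8]
    - [21.5,0,8]
  roll: [0,0,0,0,0,0,0,0]

```text
time: 20.35
position: [0.4946, 0.2916, 0.0758]
tool_rot: [-2.216, -2.223, 0.008]
ft_force: [0.3, -0.3, 0.3]
grip_width: 0.505
grip_force: 0.0
```

```bash
python3 -c "
from h import *
plan([.497,.290,.0045],np.pi/2)"
```

```text
t 20.4 pos [0.4946 0.2916 0.0758] psi 1.574 F [ 0.3 -0.3  0.3]
slide cm [-0.15  0.28  7.13] roll 0.003
```

Request:
move_arm:
  slide:
    - [0,0,1]
    - [0,0,3]
    - [0,0,5]
    - [0,0,6.5]
    - [0,0,7.2]
    - [0,0,7.2]
  roll: [0,0,0,0,0,0]

```text
time: 20.95
position: [0.4974, 0.2905, 0.0061]
tool_rot: [-2.221, -2.221, 0.001]
ft_force: [0.7, 0.5, 0.1]
grip_width: 0.505
grip_force: 0.0
```

Request:
move_arm:
  slide:
    - [0,0,0]
    - [0,0,0]
    - [0,0,0]
    - [0,0,0]
    - [0,0,0]
  roll: [0,0,0,0,0]
  gripper: 2.0
  squeeze: 8

```text
time: 21.45
position: [0.4982, 0.291, 0.0072]
tool_rot: [2.221, 2.221, 0.002]
ft_force: [0.1, -0.2, 3.9]
grip_width: 0.303
grip_force: 8.0
```

```bash
python3 - <<'E'
from h import *
for y in(-10,-78):
  for x in(-41,1):
    p=proj("top",cw(x,y,46))[0];print(x,y,p.round(1),"d3px",((p-[370,210])*2.436+[0,302.4]).round(0))
for x,y in((-80,110),(80,110),(80,-110)):
    p=proj("top",cw(x,y,56))[0];print(x,y,p.round(1),"d3px",((p-[370,210])*2.436+[0,302.4]).round(0))
# refine saddle positions: bright low-saturation pixels in box region
a=cv2.imread('pics/d1.png');hs=cv2.cvtColor(a,cv2.COLOR_BGR2HSV)
m=((hs[...,1]<40)&(hs[...,2]>135)).astype(np.uint8);k=np.zeros_like(m);k[285:345,410:480]=m[285:345,410:480]
n,l,st,ce=cv2.connectedComponentsWithStats(k)
for i in range(1,n):
    if st[i,4]>12:print(st[i],ce[i].round(1))
plan([cw(-20,-44,200),cw(-20,-44,45)],YAW+np.pi/2)
E
```

```text
-41 -10 [424.7 317.3] d3px [133. 564.]
1 -10 [432.3 301.2] d3px [152. 525.]
-41 -78 [450.6 330.2] d3px [196. 595.]
1 -78 [458.1 314.1] d3px [215. 556.]
-80 110 [371.8 309.1] d3px [  4. 544.]
80 110 [401.6 248.1] d3px [ 77. 395.]
80 -110 [484.9 289.7] d3px [280. 497.]
[424 300  11  19  84] [428.7 309.1]
[450 313  11  18  75] [454.5 321.4]
[412 324   9   7  40] [416.2 326.8]
[410 331   6   5  15] [412.  333.3]
t 21.4 pos [0.4982 0.291  0.0072] psi 1.5707 F [ 0.1 -0.2  3.9]
slide cm [-61.77  -7.15 -19.3 ] roll 0.447
slide cm [-61.77  -7.16  -3.8 ] roll 0.447
```

Request:
move_arm:
  slide:
    - [0,0,-1]
    - [0,0,-3]
    - [0,0,-6]
    - [0,0,-10]
    - [-2,-0.2,-14]
    - [-6,-0.7,-17]
    - [-10.5,-1.2,-19]
    - [-15,-1.7,-20]
    - [-19.5,-2.3,-20]
    - [-24,-2.8,-20]
    - [-28.5,-3.3,-20]
    - [-33,-3.8,-20]
    - [-37.5,-4.3,-20]
    - [-42,-4.9,-20]
    - [-46.5,-5.4,-20]
    - [-51,-5.9,-20]
    - [-55,-6.4,-20]
    - [-58.5,-6.8,-20]
    - [-61,-7.1,-19.3]
    - [-61.8,-7.15,-19.3]
  roll: [0,0,0,0,0,0,0.03,0.07,0.1,0.14,0.18,0.22,0.26,0.3,0.34,0.38,0.41,0.43,0.447,0.447]

```text
time: 23.45
position: [0.4243, -0.3298, 0.1988]
tool_rot: [-2.661, -1.667, 0.002]
ft_force: [-0.6, 0.7, -0.5]
grip_width: 0.306
grip_force: 8.0
```

Request:
move_arm:
  slide:
    - [0,0,0]
    - [0,0,0]
    - [0,0,1]
    - [0,0,2]
    - [0,0,2]
  roll: [0,0,0,0,0]

```text
time: 23.95
position: [0.4253, -0.3256, 0.1775]
tool_rot: [-2.654, -1.674, 0.002]
ft_force: [0.3, 0.0, -0.6]
grip_width: 0.306
grip_force: 8.0
```

```bash
python3 - <<'E'
from h import *
plan([cw(-20,-44,80),cw(-20,-44,45)],YAW+np.pi/2)
s=monitor.get_state();print(s['grip_width'],s['grip_force'])
E
```

```text
t 23.9 pos [ 0.4253 -0.3256  0.1775] psi 1.1254 F [ 0.3  0.  -0.6]
slide cm [-0.06  0.18  9.75] roll 0.002
slide cm [-0.06  0.2  13.25] roll 0.002
0.3062172281959046 7.9999974626116455
```

Request:
move_arm:
  slide:
    - [-0.05,0.15,2]
    - [-0.05,0.15,4.5]
    - [-0.05,0.15,7]
    - [-0.05,0.15,9]
    - [-0.05,0.15,10.5]
    - [-0.05,0.15,11.5]
    - [-0.05,0.15,12.3]
    - [-0.05,0.15,12.5]
    - [-0.05,0.15,12.5]
  roll: [0,0,0,0,0,0,0,0,0]

```text
time: 24.85
position: [0.4275, -0.3285, 0.0548]
tool_rot: [2.658, 1.674, 0.0]
ft_force: [0.9, -0.9, -0.4]
grip_width: 0.306
grip_force: 8.0
```

```bash
python3 - <<'E'
from h import *
plan([cw(-20,-44,43)],YAW+np.pi/2)
s=monitor.get_state();print(s['grip_width'],s['torque'])
# teal pixels in scene to check stick tilt
b=cams.get_image('scene')[:,:,::-1].copy();cv2.imwrite('pics/e1.png',b)
E
```

```text
t 24.9 pos [ 0.4275 -0.3285  0.0548] psi 1.1239 F [ 0.9 -0.9 -0.4]
slide cm [ 0.11 -0.17  1.18] roll 0.0
0.30600481823618253 [-0.10026956 -0.10510742 -0.02959877]
```

Request:
move_arm:
  slide:
    - [0.05,-0.1,0.2]
    - [0.1,-0.15,0.4]
    - [0.1,-0.15,0.6]
    - [0.1,-0.15,0.7]
    - [0.1,-0.15,0.8]
    - [0.1,-0.15,0.8]
  roll: [0,0,0,0,0,0]

```text
time: 25.5
position: [0.4263, -0.3268, 0.0464]
tool_rot: [-2.658, -1.674, 0.0]
ft_force: [0.2, -0.4, 0.4]
grip_width: 0.308
grip_force: 8.0
```

Request:
move_arm:
  slide:
    - [0,0,0.1]
    - [0,0,0.2]
    - [0,0,0.3]
    - [0,0,0.3]
  roll: [0,0,0,0]

```text
time: 25.9
position: [0.4265, -0.3269, 0.0436]
tool_rot: [2.658, 1.674, 0.0]
ft_force: [-0.1, 0.0, -1.1]
grip_width: 0.308
grip_force: 8.0
```

Request:
move_arm:
  slide:
    - [0,0,0.05]
    - [0,0,0.1]
    - [0,0,0.15]
    - [0,0,0.15]
  roll: [0,0,0,0]

```text
time: 26.3
position: [0.4268, -0.3271, 0.043]
tool_rot: [2.657, 1.673, 0.0]
ft_force: [-0.6, 1.0, 5.4]
grip_width: 0.304
grip_force: 8.0
```

Request:
move_arm:
  slide:
    - [0,0,0.05]
    - [0,0,0.1]
    - [0,0,0.15]
    - [0,0,0.15]
  roll: [0,0,0,0]

```text
time: 26.7
position: [0.4269, -0.3272, 0.0424]
tool_rot: [2.657, 1.673, -0.0]
ft_force: [-2.8, 1.6, 12.3]
grip_width: 0.305
grip_force: 8.0
```

Request:
move_arm:
  slide:
    - [0,0,-0.1]
    - [0,0,-0.18]
    - [0,0,-0.18]
  roll: [0,0,0]
  squeeze: 3

```text
time: 27.0
position: [0.4267, -0.3271, 0.0425]
tool_rot: [2.658, 1.673, 0.001]
ft_force: [0.6, -0.3, 2.4]
grip_width: 0.314
grip_force: 3.0
```

Request:
move_arm:
  slide:
    - [0,0,0]
    - [0,0,0]
    - [0,0,0]
    - [0,0,0]
    - [0,0,0]
  roll: [0,0,0,0,0]
  gripper: 4.2

```text
time: 27.5
position: [0.4262, -0.3267, 0.0422]
tool_rot: [-2.658, -1.674, 0.0]
ft_force: [0.2, -0.1, -0.2]
grip_width: 0.48
grip_force: 0.0
```

Request:
move_arm:
  slide:
    - [0,0,-0.5]
    - [0,0,-1.5]
    - [0,0,-3.5]
    - [0,0,-7]
    - [0,0,-11]
    - [0,0,-15]
    - [0,-4,-18]
    - [0,-8,-18]
    - [0,-11,-18]
    - [0,-12,-18]
    - [0,-12,-18]
  roll: [0,0,0,0,0,0,0,0,0,0,0]

```text
time: 28.6
position: [0.3177, -0.275, 0.2233]
tool_rot: [2.657, 1.671, -0.001]
ft_force: [0.9, -0.1, -0.5]
grip_width: 0.483
grip_force: 0.0
```

Request:
move_arm:
  slide:
    - [-3,0,0]
    - [-7,0,0]
    - [-11,0,0]
    - [-15,0,0]
    - [-19,0,0]
    - [-23,0,0]
    - [-25,0,0]
    - [-25,0,0]
    - [-25,0,0]
    - [-25,0,0]
  roll: [0,0,0,0,0,0,0,0,0,0]

```text
time: 29.6
position: [0.212, -0.4991, 0.2223]
tool_rot: [-2.656, -1.678, -0.001]
ft_force: [-0.2, -0.1, -0.2]
grip_width: 0.48
grip_force: 0.0
```

```bash
python3 - <<'E'
from h import *
a=cams.get_image('top')[:,:,::-1].copy();b=cams.get_image('scene')[:,:,::-1].copy()
cv2.imwrite('pics/f1.png',a);cv2.imwrite('pics/f2.png',b)
d=cv2.imread('pics/d1.png');print("ref cap BGR",d[281,167:174].tolist())
# change vs before placing, in the case region
df=np.abs(a.astype(int)-d).max(2)>35;k=np.zeros(df.shape,np.uint8);k[235:360,365:495]=df[235:360,365:495]
n,l,st,ce=cv2.connectedComponentsWithStats(k)
for i in range(1,n):
    if st[i,4]>15:
        p=np.argwhere(l==i)[:,::-1].astype(np.float32);print(st[i],ce[i].round(1),cv2.minAreaRect(p))
for y in(-1,-44,-87):print(y,proj("top",cw(-20,y,50))[0].round(1),"colour",a[tuple(proj("top",cw(-20,-44+(y+44)*.85,55))[0].round().astype(int)[::-1])])
# spools, bottle: change outside the case
o=cv2.imread('pics/top0.png');
for nm,(x0,x1,y0,y1) in dict(green=(165,190,305,325),black=(235,255,307,327),bottle=(312,350,158,208)).items():
    print(nm,(np.abs(a.astype(int)-o).max(2)>35)[y0:y1,x0:x1].sum())
print(monitor.get_state()['time'])
E
```

```text
ref cap BGR [[148, 148, 111], [149, 148, 111], [151, 148, 110], [152, 151, 113], [154, 151, 116], [155, 155, 113], [155, 153, 117]]
[422 303   6  10  17] [424.4 307.9] ((424.50006103515625, 307.50006103515625), (1.3416407108306885, 10.28591251373291), 26.56505012512207)
[425 303  37  26 337] [443.3 316.3] ((442.6000061035156, 316.300048828125), (36.224300384521484, 12.521980285644531), 26.56505012512207)
-1 [425.4 307.5] colour [151 149 112]
-44 [441.8 315.6] colour [232 241 244]
-87 [458.1 323.8] colour [235 245 249]
green 2
black 0
bottle 0
29.7
```

```bash
python3 -c "
from bench import workorder
print(workorder.close_job())"
```

```text
the job is handed in; nothing more can be done
None
```

The job is handed in at 29.7 s of the 72 s allowed: the latch is fully over, the lid rests open on its stop, and the glue stick lies in the V cradle, with the spools and bottle unmoved in the last top image.

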